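Lock up the decorating chest

TASK

Close up the nozzle chest for the day: take the palette knife off the open chest and stand it in the ceramic tool crock with the blade up, then shut the lid, swing the steel hasp over the staple until it lies flat on the lid, and push the locking pin sideways through the staple's loop until its wooden grip is up against the hasp (or nearly so). Let go of everything, and leave the other things on the bench where they are.

Things in the scene. Friction and masses are not known exactly. Their poses are not given: they have to be found in the camera images.
- chest: plywood box fixed to the bench, 170 (x) by 160 (y) by 90 mm high, walls and floor 8 mm, open on top, piping nozzles inside up to 42 mm high (look only). Origin: centre of its underside. Its -x side is the front with the hasp, towards the robot; the lid is hinged on its +x side.
- lid (a joint): plywood lid, 170 by 160 by 10 mm. 0 = shut, flat on the rim (upper face 100 mm above the bench), 1.57 = straight up, 1.85 = stop. Starts at 1.6 to 1.72, leaning back. Stiff hinge (0.32 N m): stays where it is left; 2 to 7 N at 120 mm from the hinge moves it. Push it over from behind with the fingertips, beside the staple.
- lid_hinge (a point): point on the lid's hinge axis, at the middle of the lid's width: 85 mm behind the chest's centre, 90 mm above the bench. Lid's axes: with the lid shut they equal the chest's; the lid's slab lies between z = 0 and 10 mm and x = -170 and 0 mm from this point.
- lid_edge (a point): middle of the lid's free (front) edge, on its upper (outer) face.
- staple (a point): centre of the opening of the staple, an upright loop of 6 mm round bar on the lid's outer face, 133 mm from the lid's hinge, mid-width. This point is 15 mm above that face. Opening 18 mm wide (x), 4 to 25 mm above the lid once the hasp is down. Outside: 31 mm high, 30 mm in x, 6 mm in y. The pin passes through it along the lid's y axis, from either side.
- hasp (a joint): steel strap, 95 by 28 by 4 mm, slot 36 by 10 mm that drops over the staple; hinged at the top of the chest's front. 0 = flat on the shut lid, pointing to the chest's +x; 1.57 = straight up; 2.3 = stop. Starts at 1.65 to 2.0, leaning to the robot. Stays where left; about 1 N at its end moves it. Push it over with the fingertips, pressing beyond the staple, 60 to 95 mm from its hinge.
- hasp_hinge (a point): point on the hasp's hinge axis, at the middle of the strap: 90 mm in front of the chest's centre, 100 mm above the bench.
- hasp_end (a point): middle of the hasp's free end, 95 mm from the hinge.
- knife: palette knife, 200 mm, 90 g: dark wooden handle 120 by 22 by 16 mm, then flat steel blade 80 by 24 by 3 mm, undersides level. Starts flat across the open chest's rims, along the chest's y, underside 90 mm above the bench. Origin: mid-length, on the underside; x from the butt (-100 mm) to the blade's tip (+100); handle ends at +20, balances near -10; z up as it lies.
- knife_butt (a point): centre of the handle's butt end.
- knife_tip (a point): end of the blade.
- crock: white ceramic tool crock, loose, 0.6 kg, round, 86 mm across, 95 mm high, wall 4 mm, floor 6 mm thick, open and empty. Origin: centre of its underside; z up. It stands left or right of the chest; the pin stands on the other side.
- pin: locking pin, loose, 100 g: upright wooden grip block 26 (x) by 22 (y) by 55 mm high, with a level steel shank, 8 mm thick, 50 mm long, tapered tip, out of its +x face 14 mm above its underside. Origin: centre of the block's underside; x along the shank, z up. It stands on the block, and in the end so on the lid beside the hasp. Pinch it across y from above.
- pin_seat (a point): point on the shank's axis, 17 mm from the block's face, 30 mm from the block's centre; it lies about in the staple's opening when the pin is home (when the block touches the hasp it is 3 mm past the staple's centre line).
- pin_tip (a point): tip of the shank, 63 mm from the block's centre.
- jar_a: bystander: glass jar with a steel cap, 60 mm across, 85 mm high. Origin: centre of its underside.
- cutter: bystander: round steel cutter ring, 76 mm across, 45 mm high. Origin: centre of its underside.
- scraper: bystander: steel bench scraper lying flat, 110 by 80 mm. Origin: its middle, on the bench.
- bottle: bystander: grey plastic bottle, 48 mm across, 130 mm high. Origin: centre of its underside.
- tin: bystander: small aluminium bowl, 110 mm across, 60 mm high. Origin: centre of its underside.
- spatula: bystander: wooden spatula lying flat, 200 mm long. Origin: on its underside.
There are look-alikes about, which are no part of the job. Of the things that look like the pin, take the one that is nearest to the robot's base at the start.

How it is judged:
By the outcome, as a careful person would: the job done as asked, in the order asked, and still so for the second after the job is handed in, with the robot touching nothing.
It also fails if it takes over 67 s, if anything falls off the work surface, if the arm or the gripper's body presses on something with over 40 N, if the wrist force passes 120 N, or if a joint passes its speed limit or range.

ROBOT

A 6-joint arm with a two-finger parallel gripper is mounted at the origin on the work surface. World frame = base frame: x ahead of the robot, y to its left, z up, the work surface at z = 0. Lengths are in m, angles in rad, forces in N, time in s.
With the tool pointing down it reaches from about 0.275 to 0.75 m from the base axis. Payload 10.2 kg.
Tool frame: the origin (TCP) lies midway between the tips of the shut fingers; the grasp point (between the pads) lies 19 mm behind it (grip_depth is the distance from the TCP to the grasp point, in m); x points along the fingers, z is the direction in which the jaws open and shut, and the axes are right-handed (so a half turn about x gives the same grasp; the last joint's range is limited). The gripper opens to 88 mm and grips with 3 to 60 N. Pads are 18 mm wide; open, the fingers measure 123 mm over their backs; the gripper's body (75 mm by 187 mm) begins 45 mm behind the grasp point.
Start: joints at [-1.375, 0.313, 1.498, -0, 1.331, -0.223], TCP at [0.213, -0.48, 0.239] pointing down, gripper open.
Joint ranges: [-2.94, 2.94], [-0.97, 2.17], [0.19, 2.56], [-1.23, 4.37], [0.02, 3.11], [-2.88, 2.88]. Speed limits (rad/s): [2.39, 2.39, 3.01, 3.14, 3.14, 3.14].

INTERFACE

Orientations are given as a unit quaternion [x, y, z, w].
In Python, from cell import * gives the robot as it stands.
- The arm moves only by the tool carry_out, never from a script. Its argument "commands" is a list of rows, each a list of 7 numbers: the shift along the tool's x, y, z in cm, then the turn, a rotation vector about the tool's x, y, z in degrees, then the finger opening in cm, from 0 to 8.81. A call has 1 to 10 rows; each row is the pose to reach, as a shift and turn from the pose commanded when the call began, along the tool's axes at that moment; what a row does not reach only later rows make up. A row lasts 1/10 s, in which the tool goes at most 50 mm and 8.59 degrees, less where a joint would pass 70% of its speed; a pose out of reach is approached as far as the arm can. A call with a gripper value outside its range is refused whole. The fingers move at their own pace and stop on an object; "newtons" is the grip in N (left out, the last holds). Time passes only in rows, so rows that repeat a pose let the fingers close. It gives the time, the measured TCP pose, the force and the opening at its end, in the units of the state.
- state(): the state, without advancing time (a new reading comes with each control period).
- grab_frame(name): name is "scene" or "top" or "wrist"; returns (picture, depth): 384x512x3 uint8, red, green, blue; 384x512 float32, m along the optical axis (not along the pixel's ray), 0 where there is no reading.
- camera_info(name): a dict with "mtx" (3x3 intrinsics, pixels), "rvec" (rotation vector, rad) and "tvec" (3), from world to camera coordinates, as OpenCV has them. Camera axes: x right, y down, z forward; pixel columns grow to the right and rows downward; lengths in m; the calibration is good to about 2 mm. A picture is of the moment at which its call begins: read the wrist's pose just before it. camera_info takes no time and is no camera call; for the wrist camera it gives the pose at the moment of the call.
- close_job(): hands the job in, once; it reports no verdict.
Trained networks look in the newest picture that a camera, given by its name, has taken for a name from the list of things; names that differ only in an ending like _2 or _b are one class to them, and where a whole thing is asked for, a point or a joint stands for the part that bears it (a point fixed in the world has none). Each returns a list of dicts, best first, with "score" (0 to 1); they miss things now and then, are a little off and sometimes report something else, mostly with a low value. They report only what shows in the picture. A call takes as long as a camera call. They do not tell look-alikes from the thing itself.
- find_in(camera, label): "point" ([column, row] in pixels, amid what is visible of it).
- regions_of(camera, label): "pixels" (384x512 bool, what is visible of it) and "point" ([column, row] in pixels, amid what is visible of it).
- pinpoint(camera, label): "point" ([column, row] in pixels: a listed point, or the origin of a listed thing).
The state is a dict: "time_s": time; "joint_positions": joint angles; "dq": joint speeds; "joint_efforts": joint torques, N m; "ee_pos": TCP position; "eef_rot": TCP orientation; "force": force on the tool from outside, world axes, zero at the start; "ft_torque": the same for the moment, N m; "width": finger opening in m.
Only numpy, scipy, OpenCV 4.12 (cv2) and the standard library are available. Lean on these libraries where they do the work, as an engineer would, in place of code of your own. Each camera call takes 0.05 s, during which the arm holds its last target. There are 200 camera calls.

## Working session

There is one attempt and no reset: what is moved stays moved. The work goes in short steps, Python scripts to look and compute and a tool call to move; the robot and the scene stay as the last step left them, time stands still between calls to the robot, and variables do not carry over. Pictures are saved under pics/ and viewed, about 8 in all and at most 12, crops included, and the job is handed in when it is done.

Besides the shell and the picture viewer there is one more tool, called after "Call:" in YAML: its name, and indented under it one key for each argument. carry_out: Moves the arm, as the interface text tells. Its arguments: {"type":"object","properties":{"commands":{"type":"array","items":{"type":"array","items":{"type":"number"}}},"newtons":{"type":"number"}},"required":["commands"]}

```bash
ls; mkdir -p pics; cat > h.py <<'E'
from cell import *
import numpy as np, cv2
from scipy.spatial.transform import Rotation as R
def cam(n):
    c=camera_info(n); return np.array(c["mtx"]),R.from_rotvec(np.ravel(c["rvec"])),np.ravel(c["tvec"])
def ray(n,p,z=None,depth=None):
    K,r,t=cam(n); d=np.linalg.inv(K)@[p[0],p[1],1.]
    if depth is not None: return r.inv().apply(d*depth-t)
    o=r.inv().apply(-t); w=r.inv().apply(d); return o+w*(z-o[2])/w[2]
def proj(n,P):
    K,r,t=cam(n); q=(K@(r.apply(np.atleast_2d(P))+t).T).T; return q[:,:2]/q[:,2:]
def cloud(n,D):
    K,r,t=cam(n); v,u=np.mgrid[:384,:512]; d=np.stack([(u-K[0,2])/K[0,0]*D,(v-K[1,2])/K[1,1]*D,D],-1)
    return r.inv().apply((d-0).reshape(-1,3)-t).reshape(384,512,3)
def tool(P,axes=None):
    s=state(); r=R.from_quat(s["eef_rot"]); return r.inv().apply(np.array(P)-s["ee_pos"])*100
def save(n,im): cv2.imwrite("pics/"+n,im[...,::-1])
E
python3 - <<'E'
from h import *
np.set_printoptions(precision=3,suppress=True)
s=state();print(s["time_s"],s["ee_pos"],s["eef_rot"],R.from_quat(s["eef_rot"]).as_matrix())
for c in["scene","top"]:
    im,D=grab_frame(c); save(c+"0.png",im); np.savez("pics/"+c+"0.npz",im=im,D=D)
    C=cloud(c,D)
    for l in["chest","crock","pin","knife","knife_butt","knife_tip","lid_edge","staple","hasp_end","hasp_hinge","lid_hinge","pin_tip","jar_a","bottle","tin"]:
        for q in pinpoint(c,l)[:4]:
            if q["score"]<.2: continue
            u,v=np.round(q["point"]).astype(int); ok=0<=u<512 and 0<=v<384
            print(c,l,round(q["score"],2),np.round(q["point"],1),C[v,u] if ok else None)
E
```

```text
pics
0.0 [ 0.213 -0.479  0.238] [ 0.385  0.593 -0.385  0.593] [[-0.     0.914  0.407]
 [ 0.001  0.407 -0.914]
 [-1.     0.    -0.001]]
scene chest 0.69 [250.2 231.8] [0.682 0.052 0.148]
scene crock 0.82 [159.1 192.6] [ 0.534 -0.304  0.046]
scene crock 0.57 [231.6 221.8] [0.686 0.001 0.182]
scene pin 0.72 [348.7 262.4] [0.618 0.349 0.017]
scene pin 0.65 [339.6 231.7] [0.511 0.311 0.016]
scene pin 0.5 [358.8 292.1] [0.714 0.386 0.021]
scene knife_tip 0.53 [278.6 221.9] [ 0.511  0.111 -0.001]
scene lid_edge 0.87 [238.5 207.3] [0.69  0.02  0.258]
scene staple 0.74 [234.8 220.6] [0.718 0.019 0.233]
scene hasp_end 0.8 [255.8 162.6] [ 0.261 -0.03   0.003]
scene hasp_hinge 0.63 [339.5 233.8] [0.514 0.313 0.009]
scene hasp_hinge 0.56 [255.4 191.9] [0.49 0.02 0.1 ]
scene hasp_hinge 0.56 [392.1 221. ] [0.429 0.47  0.026]
scene lid_hinge 0.74 [237.7 236.3] [0.677 0.015 0.109]
scene pin_tip 0.63 [359.2 236.7] [ 0.501  0.375 -0.001]
scene pin_tip 0.56 [359.7 309.5] [0.758 0.396 0.001]
scene pin_tip 0.49 [370.8 255.6] [0.568 0.416 0.003]
scene pin_tip 0.21 [213.1 172.4] [ 0.349 -0.173  0.003]
scene
[... 981 characters left out ...]
6.7] [0.665 0.012 0.1  ]
top hasp_end 0.51 [244.5 201.6] [0.471 0.007 0.003]
top hasp_hinge 0.62 [244.6 192.8] [0.49  0.004 0.103]
top hasp_hinge 0.57 [125.4 218.6] [0.391 0.454 0.033]
top lid_hinge 0.74 [243.6 148.4] [0.664 0.012 0.089]
top lid_hinge 0.26 [292.2 237.9] [ 0.293 -0.103  0.674]
top pin_tip 0.7 [242.  123.2] [ 0.795  0.024 -0.002]
top pin_tip 0.65 [151.7 185.8] [0.526 0.368 0.003]
top pin_tip 0.61 [148.1 124.8] [0.775 0.401 0.   ]
top pin_tip 0.46 [142.2 171.2] [ 0.586  0.413 -0.002]
top jar_a 0.66 [181.  145.8] [0.667 0.25  0.084]
top bottle 0.57 [125.7 216. ] [0.403 0.453 0.028]
top tin 0.94 [373.3 212.6] [ 0.44  -0.496  0.008]
top tin 0.2 [325.3 199.9] [ 0.487 -0.31   0.004]
```

```bash
python3 - <<'E'
import cv2
a=cv2.imread("pics/scene0.png");b=cv2.imread("pics/top0.png")
a=cv2.resize(a[130:350,90:450],(800,489),interpolation=2);cv2.imwrite("pics/s1.png",a)
b=cv2.resize(b[100:280,90:410],(800,450),interpolation=2);cv2.imwrite("pics/t1.png",b)
E
```

```text
(no output)
```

View pics/s1.png

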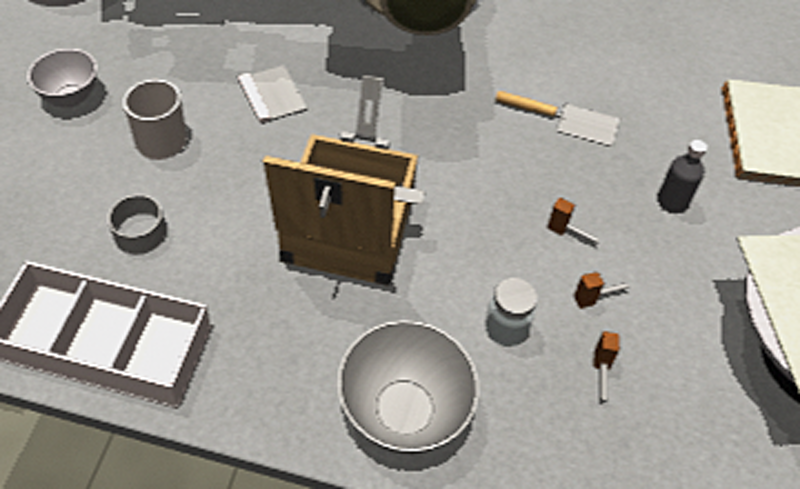

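View pics/t1.png

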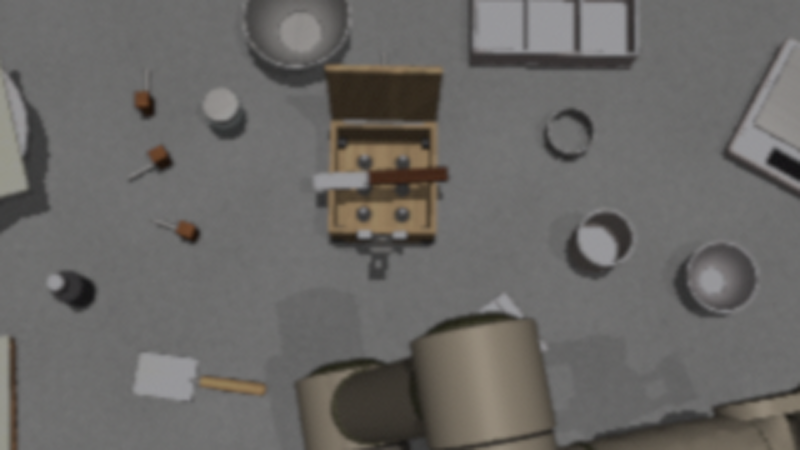

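Pin look-alikes, all on the left: blocks at about top-picture pixels (166,191), (153,164) and (147,143). The nearest to the base is the one at (166,191), world about (0.50, 0.30). Next I'll refine the poses.

```bash
python3 - <<'E'
from h import *
np.set_printoptions(precision=4,suppress=True)
def rect(P): 
    r=cv2.minAreaRect((P[:,:2]*1000).astype(np.float32)); return np.round(np.array([*r[0],*r[1],r[2]]),1)
for c in["top","scene"]:
    f=np.load(f"pics/{c}0.npz");D=f["D"];C=cloud(c,D);X,Y,Z=C[...,0],C[...,1],C[...,2]
    im=f["im"].astype(int); ok=D>0
    b=lambda x0,x1,y0,y1,z0,z1: C[ok&(X>x0)&(X<x1)&(Y>y0)&(Y<y1)&(Z>z0)&(Z<z1)]
    for n,a in dict(rim=(.45,.68,-.08,.11,.083,.096),knife=(.54,.61,-.12,.14,.092,.115),lid=(.64,.75,-.09,.12,.12,.28),hasp=(.40,.50,-.02,.04,.115,.22),crock=(.42,.58,-.38,-.25,.085,.1),pinblk=(.45,.55,.26,.34,.03,.07),pinsh=(.45,.56,.27,.40,.009,.025)).items():
        P=b(*a)
        if len(P)>3: print(c,n,len(P),"rect",rect(P),"min",P.min(0),"max",P.max(0),"mean",P.mean(0))
    P=b(.64,.78,-.09,.12,.13,.28)
    if len(P)>10: 
        n=np.linalg.svd(P-P.mean(0))[2][2] if len(P)<3000 else np.linalg.eigh(np.cov(P.T))[1][:,0]; print("lid normal",n)
E
```

```text
top rim 435 rect [574.3  24.4 182.5 171.4   0.9] min [ 0.4829 -0.0626  0.0837] max [0.6658 0.1099 0.0959] mean [0.5823 0.0291 0.0904]
top knife 305 rect [572.2  19.2  65.7 197.1   1.5] min [ 0.5413 -0.0794  0.092 ] max [0.607  0.1179 0.1145] mean [0.5741 0.009  0.1019]
top lid 877 rect [692.7  17.2  54.9 159.6   1. ] min [ 0.6648 -0.0628  0.1206] max [0.7201 0.0967 0.2642] mean [0.6781 0.0168 0.2023]
top hasp 35 rect [465.8  15.8  25.9  24.6   1.2] min [0.4529 0.0033 0.1222] max [0.4789 0.0281 0.1934] mean [0.4644 0.0152 0.1621]
top crock 104 rect [ 494.7 -317.1   83.1   84.7   46. ] min [ 0.4516 -0.3596  0.085 ] max [ 0.5371 -0.275   0.099 ] mean [ 0.4945 -0.3184  0.0926]
top pinblk 50 rect [497.2 311.7  24.7  21.9  73.2] min [0.4844 0.2983 0.0341] max [0.51   0.3256 0.0627] mean [0.4966 0.3106 0.0524]
top pinsh 30 rect [500.5 341.2  48.8 118.   13.4] min [0.4646 0.2894 0.0095] max [0.5379 0.3933 0.0236] mean [0.5077 0.342  0.0163]
lid normal [-0.9887 -0.012   0.1493]
scene rim 398 rect [580.6  22.8 191.5 174.7   1. ] min [ 0.4846 -0.066   0.0834] max [0.6764 0.11   0.096 ] mean [0.
[... 185 characters left out ...]
17.3  47.9 159.5   1.8] min [ 0.6729 -0.0631  0.12  ] max [0.7233 0.0966 0.263 ] mean [0.6876 0.0184 0.2007]
scene hasp 176 rect [468.6  13.9  36.2  28.7   2.6] min [ 0.4498 -0.0007  0.115 ] max [0.4866 0.0286 0.1902] mean [0.4676 0.0141 0.1557]
scene crock 158 rect [ 494.9 -317.8   86.2   84.9   19.1] min [ 0.4514 -0.3613  0.085 ] max [ 0.5396 -0.2752  0.1   ] mean [ 0.4968 -0.3173  0.0925]
scene pinblk 85 rect [501.2 312.5  26.   25.3  63.3] min [0.4872 0.2975 0.0302] max [0.5161 0.3264 0.0601] mean [0.5053 0.3113 0.0491]
scene pinsh 71 rect [510.7 333.3  73.6  14.2  80.9] min [0.5023 0.2971 0.0091] max [0.5226 0.3688 0.0243] mean [0.5122 0.332  0.0172]
lid normal [-0.9932 -0.011   0.116 ]
```

```bash
cat >> h.py <<'E'
def frame(x,z):
    x=np.array(x,float);x/=np.linalg.norm(x);z=np.array(z,float);z-=x*(x@z);z/=np.linalg.norm(z)
    return np.stack([x,np.cross(z,x),z],1)
def cmd(*wps):
    """waypoints (P,Rm) in order, all relative to the pose now"""
    s=state();r=R.from_quat(s["eef_rot"]);p=np.array(s["ee_pos"]);q=r
    print("t",round(s["time_s"],2),"p",np.round(p,4),"F",np.round(s["force"],1),"w",round(s["width"],4),"q",np.round(s["joint_positions"],2))
    pp=p
    for P,M in wps:
        M=r if M is None else R.from_matrix(M)
        sh=r.inv().apply(np.array(P)-p)*100; rv=(r.inv()*M).as_rotvec(degrees=True)
        n=max(np.linalg.norm(np.array(P)-pp)/.05,(q.inv()*M).magnitude()*57.3/8.59)
        print(np.round(sh,2),np.round(rv,1),"rows",round(n,1)); pp=np.array(P);q=M
def az(a): a=np.radians(a); return np.array([np.cos(a),np.sin(a),0])
def tilt(u,t): # tool axis tilted t deg from down towards horizontal azimuth u
    t=np.radians(t); return np.sin(t)*az(u)+np.array([0,0,-np.cos(t)])
E
python3 - <<'E'
from h import *
# straight down tool, jaw az 3
cmd(([.35,-.25,.33],None),([.572,.02,.33],frame([0,0,-1],az(3))),([.572,.02,.33],frame(tilt(-87,20),az(3))))
E
```

```text
t 1.6 p [ 0.2135 -0.4796  0.2387] F [ 0.3 -0.   0.1] w 0.0885 q [-1.38  0.31  1.5  -0.    1.33 -0.22]
[ -9.13  21.81 -15.43] [0. 0. 0.] rows 5.6
[ -9.13  53.07 -31.06] [-69.  -0.   0.] rows 8.0
[ -9.13  53.07 -31.06] [-68.3 -12.  -17.5] rows 2.3
```

Call:
carry_out:
  commands:
    - [-5,0,0,0,0,0,4.5]
    - [-9.1,10,-7,-10,0,0,4.5]
    - [-9.1,22,-15,-30,0,0,4.5]
    - [-9.1,38,-23,-50,0,0,4.5]
    - [-9.1,53.1,-31.1,-69,0,0,4.5]
    - [-9.1,53.1,-31.1,-69,0,0,4.5]
    - [-9.1,53.1,-31.1,-69,0,0,4.5]
    - [-9.1,53.1,-31.1,-69,0,0,4.5]
    - [-9.1,53.1,-31.1,-69,0,0,4.5]
    - [-9.1,53.1,-31.1,-69,0,0,4.5]

```text
time_s: 2.6
ee_pos: [0.4725, -0.1134, 0.3241]
eef_rot: [-0.02, 0.707, 0.02, 0.707]
force: [0.4, -1.5, -0.2]
width: 0.0453
```

Call:
carry_out:
  commands:
    - [0,0,0,0,0,0,4.5]
    - [0,0,0,0,0,0,4.5]

```text
time_s: 2.8
ee_pos: [0.4719, -0.1147, 0.3236]
eef_rot: [-0.019, 0.707, 0.019, 0.707]
force: [-0.5, -0.2, -0.3]
width: 0.0452
```

```bash
python3 - <<'E'
from h import *
np.set_printoptions(precision=3,suppress=True)
s=state();print(s["ee_pos"],R.from_quat(s["eef_rot"]).as_matrix())
im,D=grab_frame("wrist");save("w1.png",im);C=cloud("wrist",D)
np.savez("pics/w1.npz",im=im,D=D,C=C)
for l in["knife_butt","knife_tip","knife","staple","hasp_end","hasp_hinge","lid_edge"]:
    for q in pinpoint("wrist",l)[:1]:
        u,v=np.round(q["point"]).astype(int);print(l,round(q["score"],2),u,v,C[v,u])
m=regions_of("wrist","knife")
if m:
    P=C[m[0]["pixels"]];P=P[(P[:,2]>.085)&(P[:,2]<.12)];print(len(P),cv2.minAreaRect((P[:,:2]*1000).astype(np.float32)));print(cv2.fitLine(P[:,:2].astype(np.float32),2,0,.01,.01).ravel())
    Q=P[P[:,2]>.102];print("handle",len(Q),cv2.minAreaRect((Q[:,:2]*1000).astype(np.float32)))
cmd()
E
```

```text
[ 0.472 -0.115  0.324] [[-0.    -0.054  0.999]
 [-0.     0.999  0.054]
 [-1.    -0.    -0.   ]]
knife_butt 0.61 346 142 [ 0.58  -0.081  0.106]
knife 0.78 346 56 [0.567 0.016 0.105]
hasp_end 0.87 244 38 [0.454 0.013 0.188]
hasp_hinge 0.59 278 55 [0.49  0.013 0.103]
3004 ((577.2955932617188, -3.0382156372070312), (24.40052604675293, 159.08047485351562), 4.3938446044921875)
[ 0.065 -0.998  0.575  0.   ]
handle 2060 ((578.2330932617188, -19.49059295654297), (22.457992553710938, 126.09550476074219), 4.185698509216309)
t 3.25 p [ 0.471 -0.116  0.324] F [ 0.1 -0.5  0. ] w 0.0453 q [-0.48  0.18  1.45 -0.    1.51 -0.53]
```

View pics/w1.png

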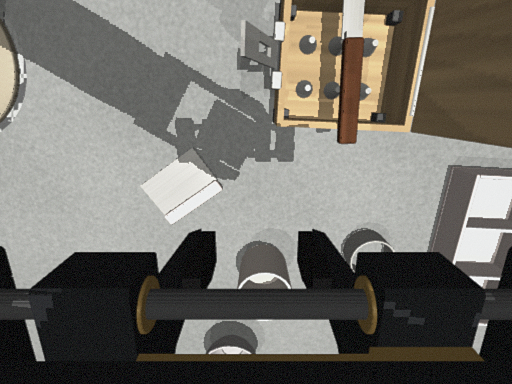

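```bash
python3 - <<'E'
from h import *
M=frame(tilt(-88.5,20),az(1.5))
cmd(([.5735,.021,.30],M),([.5735,.021,.088],M))
E
```

```text
t 3.25 p [ 0.4715 -0.1158  0.3238] F [ 0.1 -0.5  0. ] w 0.0453 q [-0.48  0.18  1.45 -0.    1.51 -0.53]
[ 2.38 13.14 10.89] [  1.4   0.3 -20. ] rows 3.4
[23.58 13.14 10.89] [  1.4   0.3 -20. ] rows 4.2
```

Call:
carry_out:
  commands:
    - [2.4,13.1,10.9,1.4,0.3,-20,4.5]
    - [2.4,13.1,10.9,1.4,0.3,-20,4.5]
    - [2.4,13.1,10.9,1.4,0.3,-20,4.5]
    - [2.4,13.1,10.9,1.4,0.3,-20,4.5]
    - [2.4,13.1,10.9,1.4,0.3,-20,4.5]
    - [2.4,13.1,10.9,1.4,0.3,-20,4.5]
    - [2.4,13.1,10.9,1.4,0.3,-20,4.5]
    - [9,13.1,10.9,1.4,0.3,-20,4.5]
    - [11,13.1,10.9,1.4,0.3,-20,4.5]

```text
time_s: 4.15
ee_pos: [0.573, 0.0199, 0.2127]
eef_rot: [-0.132, 0.695, -0.114, 0.698]
force: [0.4, -0.1, -0.1]
width: 0.0451
```

```bash
python3 - <<'E'
from h import *
M=frame(tilt(-88.5,20),az(1.5))
cmd(([.5735,.021,.13],M),([.5735,.021,.088],M))
E
```

```text
t 4.15 p [0.573  0.0199 0.2127] F [ 0.4 -0.1 -0.1] w 0.0451 q [-0.02  0.47  1.38 -0.36  1.29  0.06]
[7.74 2.93 0.06] [-0. -0. -0.] rows 1.7
[11.68  4.36  0.06] [-0. -0. -0.] rows 0.8
```

Call:
carry_out:
  commands:
    - [4,1.5,0,0,0,0,4.5]
    - [7.7,2.9,0,0,0,0,4.5]
    - [9.7,3.6,0,0,0,0,4.5]
    - [11.7,4.35,0,0,0,0,4.5]
    - [11.7,4.35,0,0,0,0,4.5]
    - [11.7,4.35,0,0,0,0,0]
    - [11.7,4.35,0,0,0,0,0]
    - [11.7,4.35,0,0,0,0,0]
    - [11.7,4.35,0,0,0,0,0]
  newtons: 30

```text
time_s: 5.05
ee_pos: [0.5742, 0.0218, 0.0903]
eef_rot: [-0.133, 0.694, -0.113, 0.698]
force: [-0.4, 0.2, 4.7]
width: 0.0218
```

```bash
python3 - <<'E'
from h import *
M=frame(tilt(-88.5,20),az(1.5))
U=-38
# crock waypoint: lean 25 -> tool tilt 45 toward U; jaw z: at pick u(knife tip)=+y,jaw=+x => jaw = az(U-90)
Mc=frame(tilt(U,45),az(U-90))
c=np.array([.495,-.3175,0]);u=az(U)
k=np.sin(np.radians(25))*u+[0,0,np.cos(np.radians(25))]
butt=c-.022*u+[0,0,.006+.004]      # butt centre at rest
grasp=butt+.105*k
tcp=grasp+.0105*Mc[:,0]
print(butt,grasp,tcp)
cmd(([.5735,.021,.33],M),([.45,-.20,.36],Mc),(tcp+[0,0,.13],Mc),(tcp+[0,0,.012],Mc))
E
```

```text
[ 0.47766376 -0.30395545  0.01      ] [ 0.51263168 -0.33127537  0.10516232] [ 0.51848236 -0.33584643  0.0977377 ]
t 5.05 p [0.5742 0.0218 0.0903] F [-0.4  0.2  4.7] w 0.0218 q [-0.02  0.61  1.51 -0.41  1.05  0.16]
[-22.49  -8.29  -0.04] [0.1 0.1 0. ] rows 4.8
[-17.87 -29.76 -12.99] [130.5 -28.8  33.7] rows 16.0
[ -0.72 -38.16  -6.55] [130.5 -28.8  33.7] rows 4.0
[ 10.37 -34.11  -6.56] [130.5 -28.8  33.7] rows 2.4
```

Call:
carry_out:
  commands:
    - [-2,-0.7,0,0,0,0,0]
    - [-6,-2.2,0,0,0,0,0]
    - [-10.6,-3.9,0,0,0,0,0]
    - [-15,-5.6,0,0,0,0,0]
    - [-20,-7.4,0,0,0,0,0]
    - [-23.5,-8.6,0,0,0,0,0]
    - [-23.5,-8.6,0,0,0,0,0]

```text
time_s: 5.75
ee_pos: [0.5746, 0.0218, 0.3452]
eef_rot: [-0.132, 0.691, -0.114, 0.701]
force: [0.4, 0.2, -1.1]
width: 0.0219
```

```bash
cat > crock.py <<'E'
from h import *
U=-38
Mc=frame(tilt(U,45),az(U-90))
c=np.array([.495,-.3175,0]);u=az(U)
k=np.sin(np.radians(25))*u+[0,0,np.cos(np.radians(25))]
tcp=c-.022*u+[0,0,.010]+.105*k+.0105*Mc[:,0]
E
python3 - <<'E'
from crock import *
cmd(([.45,-.20,.36],Mc),(tcp+[0,0,.14],Mc),(tcp+[0,0,.012],Mc))
E
```

```text
t 5.75 p [0.5746 0.0218 0.3452] F [ 0.4  0.2 -1.1] w 0.0219 q [-0.02  0.4   1.15 -0.35  1.57 -0.05]
[  5.97 -21.05 -13.05] [130.4 -28.6  33.3] rows 16.0
[ 22.23 -29.78  -6.7 ] [130.4 -28.6  33.3] rows 3.9
[ 34.26 -25.39  -6.82] [130.4 -28.6  33.3] rows 2.6
```

Call:
carry_out:
  commands:
    - [0,-10,-7,40,-9,10,0]
    - [3,-21,-13,80,-18,20,0]
    - [6,-21,-13,130.4,-28.6,33.3,0]
    - [6,-21,-13,130.4,-28.6,33.3,0]
    - [6,-21,-13,130.4,-28.6,33.3,0]
    - [6,-21,-13,130.4,-28.6,33.3,0]
    - [6,-21,-13,130.4,-28.6,33.3,0]
    - [6,-21,-13,130.4,-28.6,33.3,0]
    - [6,-21,-13,130.4,-28.6,33.3,0]
    - [6,-21,-13,130.4,-28.6,33.3,0]

```text
time_s: 6.75
ee_pos: [0.4494, -0.1996, 0.3538]
eef_rot: [0.455, 0.357, -0.399, 0.712]
force: [-0.4, 0.2, -0.6]
width: 0.0218
```

```bash
python3 - <<'E'
from crock import *
cmd((tcp+[0,0,.14],Mc),(tcp+[0,0,.012],Mc))
E
```

```text
t 6.75 p [ 0.4494 -0.1996  0.3538] F [-0.4  0.2 -0.6] w 0.0218 q [-0.7  -0.09  1.74  0.11  0.99  0.61]
[16.38 -1.69  9.84] [ 48.8 -10.6  13. ] rows 6.0
[27.53 -6.34  5.58] [ 48.8 -10.6  13. ] rows 2.6
```

Call:
carry_out:
  commands:
    - [5,-0.6,3.3,24,-5,6.5,0]
    - [11,-1.2,6.6,48.8,-10.6,13,0]
    - [16.4,-1.7,9.8,48.8,-10.6,13,0]
    - [16.4,-1.7,9.8,48.8,-10.6,13,0]
    - [16.4,-1.7,9.8,48.8,-10.6,13,0]
    - [16.4,-1.7,9.8,48.8,-10.6,13,0]
    - [16.4,-1.7,9.8,48.8,-10.6,13,0]
    - [16.4,-1.7,9.8,48.8,-10.6,13,0]
    - [16.4,-1.7,9.8,48.8,-10.6,13,0]

```text
time_s: 7.65
ee_pos: [0.5194, -0.3356, 0.2389]
eef_rot: [0.704, 0.046, -0.468, 0.533]
force: [0.7, 0.1, -1.3]
width: 0.022
```

```bash
python3 - <<'E'
from crock import *
im,D=grab_frame("scene");C=cloud("scene",D)
a=cv2.resize(im[130:250,90:290],(800,480),interpolation=2);save("s2.png",a)
for l in ["knife_butt","knife_tip"]:
    for q in pinpoint("scene",l)[:1]: print(l,q["score"],q["point"])
s=state();Mt=R.from_quat(s["eef_rot"]).as_matrix();g=s["ee_pos"]-.0105*Mt[:,0]
a=np.radians(70);kd=Mt[:,0]*-1
# knife dir in tool frame: tilt 45 -> lean 25
kd=np.sin(np.radians(25))*az(U)+[0,0,np.cos(np.radians(25))]
print("pred butt,tip px",proj("scene",[g-.105*kd,g+.095*kd]),"butt",g-.105*kd,"tip",g+.095*kd)
cmd((tcp+[0,0,.14],Mc),(tcp+[0,0,.012],Mc))
E
```

```text
knife_butt 0.69 [159.5, 160.9]
knife_tip 0.69 [122.6, 129.4]
pred butt,tip px [[160.74692804 159.78688539]
 [125.25759276 126.12624077]] butt [ 0.47858454 -0.30384058  0.15118081] tip [ 0.54519009 -0.35587853  0.33244236]
t 7.8 p [ 0.5194 -0.3357  0.2389] F [ 0.7  0.4 -1.3] w 0.0216 q [-0.8   0.21  1.83  0.31  0.33  1.16]
[ 0.04 -0.13  0.07] [ 0.4 -0.1 -0. ] rows 0.1
[ 9.09 -9.18  0.01] [ 0.4 -0.1 -0. ] rows 2.6
```

View pics/s2.png

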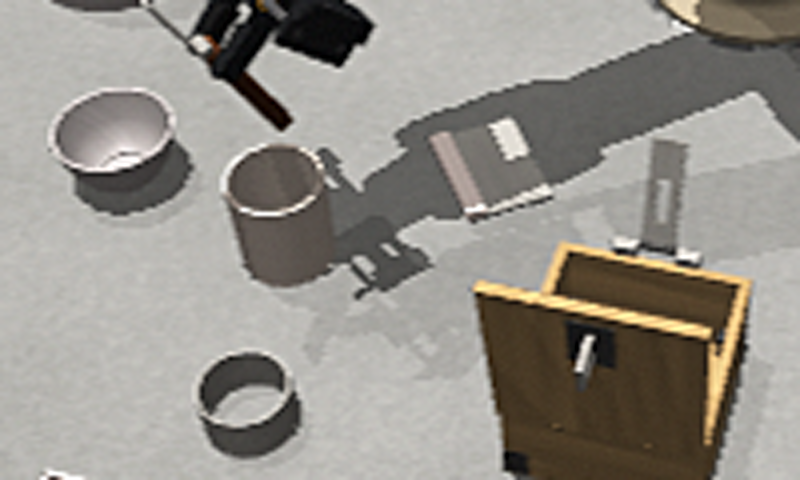

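Call:
carry_out:
  commands:
    - [2,-2.1,0,0,0,0,0]
    - [4.5,-4.5,0,0,0,0,0]
    - [6.8,-6.9,0,0,0,0,0]
    - [8.1,-8.2,0,0,0,0,0]
    - [9.1,-9.2,0,0,0,0,0]
    - [9.1,-9.2,0,0,0,0,0]

```text
time_s: 8.4
ee_pos: [0.5222, -0.3344, 0.1255]
eef_rot: [0.707, 0.046, -0.461, 0.534]
force: [-0.1, -0.3, -0.4]
width: 0.0217
```

```bash
python3 - <<'E'
from crock import *
cmd((tcp+[0,0,.012],Mc))
E
```

```text
t 8.4 p [ 0.5222 -0.3344  0.1255] F [-0.1 -0.3 -0.4] w 0.0217 q [-0.81  0.4   1.94  1.48  0.12 -0.02]
[ 0.96 -1.27  0.34] [ 0.5 -0.8 -0.4] rows 0.3
```

Call:
carry_out:
  commands:
    - [1,-1.3,0.3,0.5,-0.8,-0.4,0]
    - [1,-1.3,0.3,0.5,-0.8,-0.4,0]
    - [1,-1.3,0.3,0.5,-0.8,-0.4,0]

```text
time_s: 8.7
ee_pos: [0.5186, -0.3353, 0.109]
eef_rot: [0.706, 0.043, -0.469, 0.529]
force: [0.7, -0.7, -0.5]
width: 0.0217
```

```bash
python3 - <<'E'
from crock import *
cmd((tcp+[0,0,.012],Mc),(tcp+[0,0,.002],Mc))
E
```

```text
t 8.7 p [ 0.5186 -0.3353  0.109 ] F [ 0.7 -0.7 -0.5] w 0.0217 q [-0.8   0.43  1.95  1.79  0.1  -0.32]
[-0.04  0.07  0.05] [-0.1 -0.   0. ] rows 0.0
[ 0.67 -0.64  0.05] [-0.1 -0.   0. ] rows 0.2
```

Call:
carry_out:
  commands:
    - [0.3,-0.3,0,0,0,0,0]
    - [0.6,-0.55,0,0,0,0,0]
    - [0.6,-0.55,0,0,0,0,0]

```text
time_s: 9.0
ee_pos: [0.5191, -0.3356, 0.1015]
eef_rot: [0.706, 0.043, -0.468, 0.529]
force: [-0.3, -0.5, -0.5]
width: 0.0215
```

Call:
carry_out:
  commands:
    - [0,0,0,0,0,0,3]
    - [0,0,0,0,0,0,4.2]
    - [0,0,0,0,0,0,4.2]
    - [0,0,0,0,0,0,4.2]
    - [-1,0,0,0,0,0,4.2]
    - [-3,0,0,0,0,0,4.2]
    - [-6,0,0,0,0,0,4.2]
    - [-10,0,0,0,0,0,4.2]
    - [-14,0,0,0,0,0,4.2]

```text
time_s: 9.9
ee_pos: [0.4696, -0.294, 0.1701]
eef_rot: [0.709, 0.044, -0.463, 0.53]
force: [-0.5, 0.0, 1.1]
width: 0.0421
```

```bash
python3 - <<'E'
from crock import *
im,D=grab_frame("scene");C=cloud("scene",D)
a=cv2.resize(im[130:250,90:290],(800,480),interpolation=2);save("s3.png",a)
P=C[(C[...,2]>.13)&(abs(C[...,0]-.53)<.12)&(abs(C[...,1]+.34)<.1)&(D>0)]
print(len(P),P.min(0),P.max(0)) if len(P) else None
M=frame([0,0,-1],az(90))
cmd(([.45,-.2,.34],M),([.60,-.06,.38],M),([.735,-.025,.38],M))
E
```

```text
534 [ 0.41009077 -0.37304176  0.13034064] [ 0.56972766 -0.24000072  0.29948783]
t 9.95 p [ 0.469  -0.2932  0.1723] F [ 1.7 -1.6  2.5] w 0.042 q [-0.83  0.19  2.09  0.99  0.15  0.47]
[-16.86   6.87  -6.35] [132.9 -55.8 -18.5] rows 16.9
[-17.18  11.97 -26.62] [132.9 -55.8 -18.5] rows 4.2
[-11.02  17.92 -37.63] [132.9 -55.8 -18.5] rows 2.8
```

View pics/s3.png

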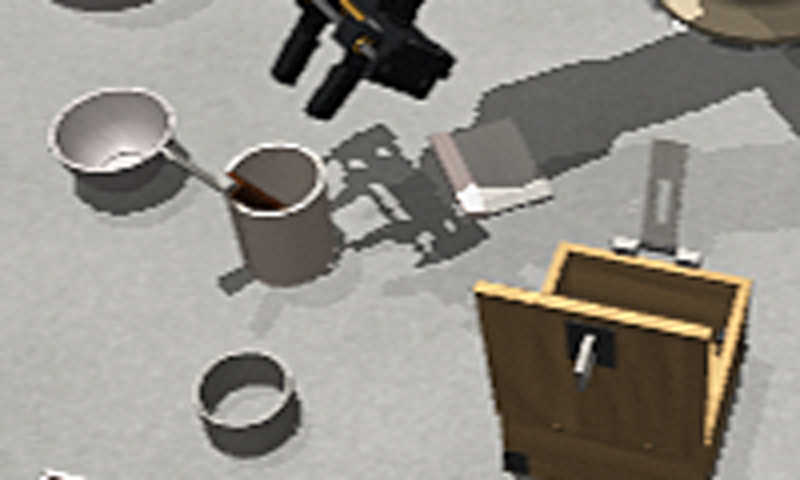

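```bash
python3 - <<'E'
from h import *
M=frame([0,0,-1],az(-90))
cmd(([.42,-.22,.32],M),([.56,-.09,.33],M),([.728,-.028,.31],M))
E
```

```text
t 9.95 p [ 0.469  -0.2932  0.1723] F [ 1.7 -1.6  2.5] w 0.042 q [-0.83  0.19  2.09  0.99  0.15  0.47]
[-16.3    4.65  -2.92] [-35.7  14.5 -43.9] rows 6.8
[-14.65   7.49 -21.77] [-35.7  14.5 -43.9] rows 3.8
[ -6.38  12.68 -36.91] [-35.7  14.5 -43.9] rows 3.6
```

Call:
carry_out:
  commands:
    - [-4,1,-0.7,0,0,0,4.2]
    - [-8,2.3,-1.5,-9,3.6,-11,4.2]
    - [-12,3.5,-2.2,-18,7.2,-22,0]
    - [-16.3,4.6,-2.9,-35.7,14.5,-43.9,0]
    - [-16.3,4.6,-2.9,-35.7,14.5,-43.9,0]
    - [-16,6,-12,-35.7,14.5,-43.9,0]
    - [-15,7.5,-21.8,-35.7,14.5,-43.9,0]
    - [-15,7.5,-21.8,-35.7,14.5,-43.9,0]
    - [-15,7.5,-21.8,-35.7,14.5,-43.9,0]
    - [-15,7.5,-21.8,-35.7,14.5,-43.9,0]

```text
time_s: 10.95
ee_pos: [0.564, -0.0862, 0.3266]
eef_rot: [0.498, 0.506, -0.497, 0.499]
force: [-0.5, 0.8, -1.0]
width: 0.0004
```

```bash
python3 - <<'E'
from h import *
M=frame([0,0,-1],az(-90))
cmd(([.64,-.04,.325],M),([.728,-.028,.31],M),([.728,-.028,.218],M))
E
```

```text
t 10.95 p [ 0.564  -0.0862  0.3266] F [-0.5  0.8 -1. ] w 0.0004 q [-0.36  0.38  1.18  0.01  1.59  1.2 ]
[ 0.16  7.65 -4.54] [ 0.6 -0.5  0.3] rows 1.8
[ 1.62 16.47 -5.64] [ 0.6 -0.5  0.3] rows 1.8
[10.82 16.52 -5.55] [ 0.6 -0.5  0.3] rows 1.8
```

Call:
carry_out:
  commands:
    - [0.2,7.6,-4.5,0.6,-0.5,0.3,0]
    - [1,13,-5.2,0.6,-0.5,0.3,0]
    - [1.6,16.5,-5.6,0.6,-0.5,0.3,0]
    - [1.6,16.5,-5.6,0.6,-0.5,0.3,0]
    - [1.6,16.5,-5.6,0.6,-0.5,0.3,0]

```text
time_s: 11.45
ee_pos: [0.7271, -0.0328, 0.3088]
eef_rot: [-0.501, -0.498, 0.502, -0.499]
force: [-0.4, -0.3, -1.0]
width: 0.0005
```

```bash
python3 - <<'E'
from h import *
M=frame([0,0,-1],az(-90))
im,D=grab_frame("scene");C=cloud("scene",D)
P=C[(D>0)&(C[...,0]>.66)&(C[...,0]<.76)&(C[...,1]>-.065)&(C[...,1]<.1)&(C[...,2]>.12)&(C[...,2]<.255)]
print(len(P))
for z in(.15,.2,.24):
    Q=P[abs(P[:,2]-z)<.01]; print(z,np.median(Q[:,0]),np.percentile(Q[:,0],98))
L=[]
h=np.array([.663,.09])
for a in np.radians([97,85,70,55,40,25,12,3,0]):
    d=np.array([-np.cos(a)*1,np.sin(a)]);d=np.array([np.cos(np.pi-a),np.sin(a)]);n=np.array([np.sin(a),np.cos(a)])
    print(np.degrees(a).round(), np.round(h+.130*d+.010*n,3))
cmd(([.728,-.028,.218],M))
E
```

```text
1404
0.15 0.681024052116946 0.6838019413501035
0.2 0.6874681474206368 0.6959837806488641
0.24 0.6928710597413839 0.7124274717382809
97.0 [0.689 0.218]
85.0 [0.662 0.22 ]
70.0 [0.628 0.216]
55.0 [0.597 0.202]
40.0 [0.57  0.181]
25.0 [0.549 0.154]
12.0 [0.538 0.127]
3.0 [0.534 0.107]
0.0 [0.533 0.1  ]
t 11.5 p [ 0.7257 -0.0335  0.3109] F [-0.3 -0.3  0.1] w -0.0 q [-0.21  0.82  0.5  -0.    1.81  1.37]
[ 9.29  0.21 -0.58] [-0.4  0.2 -0.1] rows 1.9
```

Call:
carry_out:
  commands:
    - [4.5,0.2,-0.5,-0.4,0.2,-0.1,0]
    - [9.3,0.2,-0.5,-0.4,0.2,-0.1,0]
    - [9.3,0.2,-0.5,-0.4,0.2,-0.1,0]
    - [9.1,-2,-0.5,-0.4,0.2,-0.1,0]
    - [9.1,-3.8,-0.5,-0.4,0.2,-0.1,0]
    - [9.1,-5.5,-0.5,-0.4,0.2,-0.1,0]
    - [9.3,-7.2,-0.5,-0.4,0.2,-0.1,0]
    - [9.5,-8.9,-0.5,-0.4,0.2,-0.1,0]
    - [10.1,-10.5,-0.5,-0.4,0.2,-0.1,0]
    - [10.9,-12,-0.5,-0.4,0.2,-0.1,0]

```text
time_s: 12.5
ee_pos: [0.6056, -0.029, 0.2095]
eef_rot: [0.503, 0.495, -0.499, 0.503]
force: [1.3, -0.9, 1.6]
width: 0.0006
```

```bash
python3 - <<'E'
from h import *
M=frame([0,0,-1],az(-90))
y=-.028
cmd(*[([a,y,b],M) for a,b in[(.579,.181),(.558,.154),(.547,.127),(.543,.107),(.543,.098)]])
E
```

```text
t 12.5 p [ 0.6056 -0.029   0.2095] F [ 1.3 -0.9  1.6] w 0.0006 q [-0.24  0.51  1.29 -0.    1.33  1.34]
[ 2.82 -2.69 -0.1 ] [-0.3  0.2 -0.6] rows 0.8
[ 5.5  -4.82 -0.1 ] [-0.3  0.2 -0.6] rows 0.7
[ 8.18 -5.95 -0.11] [-0.3  0.2 -0.6] rows 0.6
[10.18 -6.37 -0.11] [-0.3  0.2 -0.6] rows 0.4
[11.08 -6.38 -0.12] [-0.3  0.2 -0.6] rows 0.2
```

Call:
carry_out:
  commands:
    - [1.4,-1.5,0,0,0,0,0]
    - [2.8,-2.7,0,0,0,0,0]
    - [4.2,-3.8,0,0,0,0,0]
    - [5.5,-4.8,0,0,0,0,0]
    - [6.9,-5.5,0,0,0,0,0]
    - [8.2,-6,0,0,0,0,0]
    - [9.2,-6.2,0,0,0,0,0]
    - [10.2,-6.4,0,0,0,0,0]
    - [10.9,-6.4,0,0,0,0,0]
    - [11.2,-6.4,0,0,0,0,0]

```text
time_s: 13.5
ee_pos: [0.5424, -0.0288, 0.0997]
eef_rot: [0.501, 0.496, -0.501, 0.502]
force: [-37.8, 4.3, 86.9]
width: 0.0001
```

Call:
carry_out:
  commands:
    - [0.2,0,0,0,0,0,0]
    - [0.3,0,0,0,0,0,0]

```text
time_s: 13.7
ee_pos: [0.5424, -0.0289, 0.0995]
eef_rot: [0.501, 0.496, -0.5, 0.503]
force: [-43.8, 5.2, 98.4]
width: 0.0007
```

The lid is shut, but the contact is stiff at 98 N. I'll lift straight off and press more lightly from here on.

Call:
carry_out:
  commands:
    - [-1,0,0,0,0,0,0]
    - [-4,0,0,0,0,0,0]
    - [-8,-2,0,0,0,0,0]
    - [-13,-6,0,0,0,0,0]
    - [-15,-11,0,0,0,0,0]
    - [-15,-15,0,0,0,0,0]

```text
time_s: 14.3
ee_pos: [0.396, -0.0275, 0.2411]
eef_rot: [0.502, 0.496, -0.5, 0.502]
force: [-0.0, -1.0, 0.4]
width: 0.0005
```

```bash
python3 - <<'E'
from h import *
np.set_printoptions(precision=4,suppress=True)
for c in["scene","top"]:
    im,D=grab_frame(c);C=cloud(c,D);X,Y,Z=C[...,0],C[...,1],C[...,2]
    b=lambda x0,x1,y0,y1,z0,z1: C[(D>0)&(X>x0)&(X<x1)&(Y>y0)&(Y<y1)&(Z>z0)&(Z<z1)]
    P=b(.48,.68,-.08,.11,.095,.105);print(c,"lidtop",len(P),np.median(P[:,2]),cv2.minAreaRect((P[:,:2]*1000).astype(np.float32)))
    P=b(.51,.56,-.02,.05,.115,.14);print("staple",len(P),P.mean(0) if len(P) else 0,P.min(0) if len(P) else 0,P.max(0) if len(P) else 0)
    P=b(.43,.495,-.03,.06,.12,.21);print("hasp",len(P),P.mean(0),P.min(0),P.max(0))
    if c=="scene": save("s4.png",cv2.resize(im[130:270,190:330],(600,600),interpolation=2))
    for l in["staple","hasp_end"]:
        for q in pinpoint(c,l)[:1]: print(l,round(q["score"],2),ray(c,q["point"],z=.115 if l=="staple" else .19))
M=frame([0,0,-1],az(-90))
cmd(([.40,.016,.25],M))
E
```

```text
scene lidtop 2308 0.1004377640195036 ((579.5016479492188, 15.015029907226562), (190.42295837402344, 160.51651000976562), 0.8030392527580261)
staple 22 [0.5351 0.0158 0.1281] [0.5155 0.0124 0.1177] [0.5477 0.018  0.1362]
hasp 163 [0.4665 0.0142 0.1586] [ 0.4497 -0.0001  0.1212] [0.4846 0.0282 0.1917]
staple 0.84 [0.545 0.019 0.115]
hasp_end 0.54 [0.4474 0.0092 0.19  ]
top lidtop 1500 0.1000160716331589 ((580.79833984375, 15.751785278320312), (176.9116973876953, 159.86842346191406), 0.46239739656448364)
staple 7 [0.5372 0.0146 0.1303] [0.5316 0.0124 0.1233] [0.5437 0.0163 0.1349]<stdin>:8: RuntimeWarning: Mean of empty slice.
  ret = um.true_divide(
Traceback (most recent call last):
ValueError: zero-size array to reduction operation minimum which has no identity
```

View pics/s4.png

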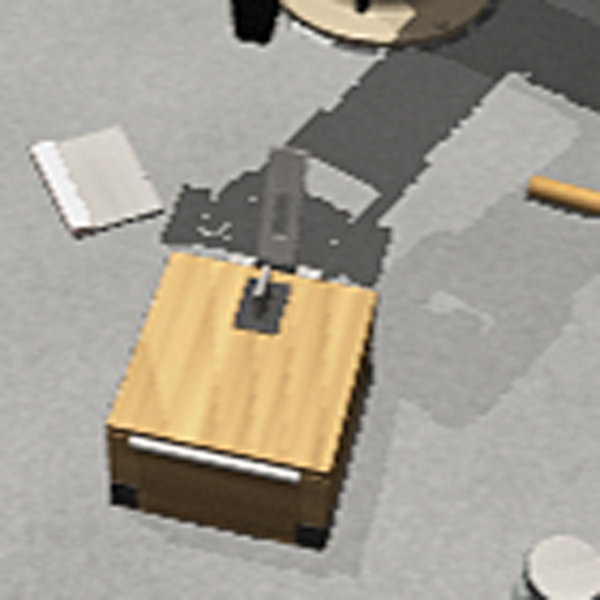

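```bash
python3 - <<'E'
from h import *
M=frame([0,0,-1],az(-90))
W=[(.42,.24),(.42,.172),(.465,.178),(.480,.183),(.502,.181),(.523,.173),(.541,.159),(.5545,.142),(.563,.121),(.566,.1085),(.567,.1045)]
cmd(*[([a,.0155,b],M) for a,b in W])
E
```

```text
t 14.5 p [ 0.3964 -0.0275  0.2395] F [ 0.2 -0.2  0.2] w 0.0004 q [-0.37  0.02  1.84 -0.    1.27  1.21]
[-0.05  2.34 -4.31] [-0.3  0.2 -0.3] rows 1.0
[ 6.75  2.3  -4.33] [-0.3  0.2 -0.3] rows 1.4
[ 6.17  6.8  -4.36] [-0.3  0.2 -0.3] rows 0.9
[ 5.68  8.31 -4.36] [-0.3  0.2 -0.3] rows 0.3
[ 5.89 10.51 -4.37] [-0.3  0.2 -0.3] rows 0.4
[ 6.71 12.6  -4.39] [-0.3  0.2 -0.3] rows 0.4
[ 8.12 14.39 -4.4 ] [-0.3  0.2 -0.3] rows 0.5
[ 9.82 15.73 -4.42] [-0.3  0.2 -0.3] rows 0.4
[11.93 16.57 -4.43] [-0.3  0.2 -0.3] rows 0.5
[13.18 16.86 -4.44] [-0.3  0.2 -0.3] rows 0.3
[13.58 16.96 -4.44] [-0.3  0.2 -0.3] rows 0.1
```

Call:
carry_out:
  commands:
    - [0,2.3,-4.3,0,0,0,0]
    - [3.4,2.3,-4.3,0,0,0,0]
    - [6.7,2.3,-4.3,0,0,0,0]
    - [6.5,4.5,-4.4,0,0,0,0]
    - [6.2,6.8,-4.4,0,0,0,0]
    - [5.7,8.3,-4.4,0,0,0,0]
    - [5.7,9.4,-4.4,0,0,0,0]
    - [5.9,10.5,-4.4,0,0,0,0]
    - [6.3,11.6,-4.4,0,0,0,0]
    - [6.7,12.6,-4.4,0,0,0,0]

```text
time_s: 15.5
ee_pos: [0.5235, 0.0159, 0.1708]
eef_rot: [-0.501, -0.498, 0.501, -0.5]
force: [-1.6, -0.6, -0.3]
width: 0.0003
```

```bash
python3 - <<'E'
from h import *
M=frame([0,0,-1],az(-90))
W=[(.541,.159),(.5545,.142),(.563,.121),(.566,.1085),(.567,.1045)]
cmd(*[([a,.0155,b],M) for a,b in W])
E
```

```text
t 15.5 p [0.5235 0.0159 0.1708] F [-1.6 -0.6 -0.3] w 0.0003 q [-0.19  0.37  1.6  -0.    1.17  1.38]
[1.19 1.75 0.03] [-0.3  0.2 -0.1] rows 0.4
[2.89 3.09 0.02] [-0.3  0.2 -0.1] rows 0.4
[4.99 3.94 0.01] [-0.3  0.2 -0.1] rows 0.5
[6.24 4.24 0.01] [-0.3  0.2 -0.1] rows 0.3
[6.64 4.34 0.  ] [-0.3  0.2 -0.1] rows 0.1
```

Call:
carry_out:
  commands:
    - [0.6,0.9,0,0,0,0,0]
    - [1.2,1.8,0,0,0,0,0]
    - [2,2.5,0,0,0,0,0]
    - [2.9,3.1,0,0,0,0,0]
    - [3.9,3.6,0,0,0,0,0]
    - [5,3.9,0,0,0,0,0]
    - [5.7,4.1,0,0,0,0,0]
    - [6.3,4.3,0,0,0,0,0]
    - [6.65,4.35,0,0,0,0,0]
    - [6.65,4.35,0,0,0,0,0]

```text
time_s: 16.5
ee_pos: [0.5662, 0.0155, 0.105]
eef_rot: [-0.501, -0.497, 0.501, -0.5]
force: [-0.4, -0.4, -0.9]
width: 0.0007
```

Call:
carry_out:
  commands:
    - [0.1,0,0,0,0,0,0]
    - [0.15,0,0,0,0,0,0]

```text
time_s: 16.7
ee_pos: [0.5664, 0.0154, 0.1043]
eef_rot: [0.501, 0.497, -0.501, 0.501]
force: [-2.4, -0.0, 5.7]
width: 0.0004
```

Call:
carry_out:
  commands:
    - [0.05,0,0,0,0,0,0]
    - [-2,0,0,0,0,0,2]
    - [-6,-2,0,0,0,0,2]
    - [-10.5,-6,0,0,0,0,4]
    - [-14.5,-10,0,0,0,0,4]
    - [-16.5,-13.5,0,0,0,0,4]
    - [-16.5,-13.5,0,0,0,0,4]
    - [-16.5,-13.5,0,0,0,0,4]

```text
time_s: 17.5
ee_pos: [0.4306, 0.0166, 0.2693]
eef_rot: [0.502, 0.496, -0.501, 0.501]
force: [0.1, -0.9, -0.7]
width: 0.0402
```

```bash
python3 - <<'E'
from h import *
np.set_printoptions(precision=4,suppress=True)
im,D=grab_frame("wrist");C=cloud("wrist",D);save("w2.png",im)
X,Y,Z=C[...,0],C[...,1],C[...,2]
b=lambda x0,x1,y0,y1,z0,z1: C[(D>0)&(X>x0)&(X<x1)&(Y>y0)&(Y<y1)&(Z>z0)&(Z<z1)]
P=b(.50,.57,-.01,.04,.118,.135);print("staple",len(P),P.mean(0),P.min(0),P.max(0))
P=b(.48,.6,-.01,.04,.1022,.108);print("hasp",len(P),P.mean(0),P.min(0),P.max(0))
P=b(.47,.7,-.09,.12,.095,.1018);print("lid",len(P),np.median(P[:,2]),P.min(0),P.max(0))
for l in["staple","hasp_end"]:
    for q in pinpoint("wrist",l)[:1]: print(l,round(q["score"],2),q["point"],ray("wrist",q["point"],z=.115 if l=="staple" else .104))
M=frame([0,0,-1],az(160))
cmd(([.44,.25,.30],M))
E
```

```text
staple 230 [0.5307 0.0145 0.1287] [0.5161 0.0117 0.1188] [0.5452 0.0173 0.1317]
hasp 1777 [0.5348 0.0145 0.103 ] [ 0.4854 -0.0019  0.1022] [0.5834 0.0292 0.1051]
lid 16944 0.09855226918169609 [ 0.4831 -0.0657  0.0953] [0.6009 0.0951 0.1018]
staple 0.65 [255.7, 78.9] [0.5292 0.0158 0.115 ]
hasp_end 0.56 [259.2, 17.5] [0.5836 0.0122 0.104 ]
t 17.65 p [0.4313 0.0166 0.2672] F [ 0.4  0.1 -0.7] w 0.0402 q [-0.23  0.08  1.71 -0.    1.35  1.34]
[ -3.35   0.77 -23.33] [109.7   0.1  -0.2] rows 12.8
```

View pics/w2.png

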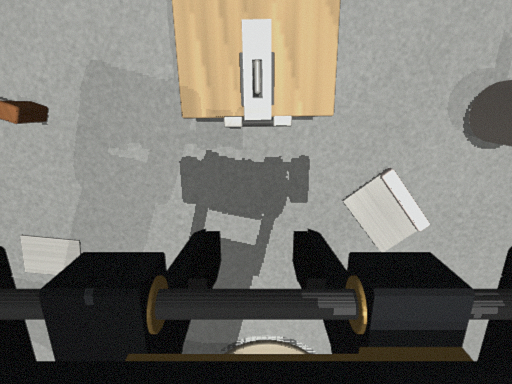

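```bash
python3 - <<'E'
from h import *
M=frame([0,0,-1],az(-20))
cmd(([.463,.215,.27],M))
E
```

```text
t 17.65 p [0.4313 0.0166 0.2672] F [ 0.4  0.1 -0.7] w 0.0402 q [-0.23  0.08  1.71 -0.    1.35  1.34]
[ -0.34   3.08 -19.85] [-70.3   0.2   0.1] rows 8.2
```

Call:
carry_out:
  commands:
    - [-0.3,1,-5,-8,0,0,4.5]
    - [-0.3,2,-10,-16,0,0,4.5]
    - [-0.3,3,-15,-24,0,0,4.5]
    - [-0.3,3.1,-19.8,-70.3,0,0,4.5]
    - [-0.3,3.1,-19.8,-70.3,0,0,4.5]
    - [-0.3,3.1,-19.8,-70.3,0,0,4.5]
    - [-0.3,3.1,-19.8,-70.3,0,0,4.5]
    - [-0.3,3.1,-19.8,-70.3,0,0,4.5]
    - [-0.3,3.1,-19.8,-70.3,0,0,4.5]
    - [-0.3,3.1,-19.8,-70.3,0,0,4.5]

```text
time_s: 18.65
ee_pos: [0.4631, 0.2147, 0.2692]
eef_rot: [0.121, 0.696, -0.124, 0.697]
force: [0.7, -0.0, -0.8]
width: 0.0449
```

```bash
python3 - <<'E'
from h import *
np.set_printoptions(precision=4,suppress=True)
im,D=grab_frame("wrist");C=cloud("wrist",D);save("w3.png",im)
X,Y,Z=C[...,0],C[...,1],C[...,2]
b=lambda x0,x1,y0,y1,z0,z1: C[(D>0)&(X>x0)&(X<x1)&(Y>y0)&(Y<y1)&(Z>z0)&(Z<z1)]
f=lambda P: print(len(P),P.mean(0),cv2.minAreaRect((P[:,:2]*1000).astype(np.float32)))
f(b(.45,.55,.26,.35,.048,.06)); S=b(.45,.57,.27,.41,.012,.021); f(S)
for q in pinpoint("wrist","pin")[:3]: print("pin",q["score"],q["point"],ray("wrist",q["point"],z=0))
for q in pinpoint("wrist","pin_tip")[:3]: print("tip",q["score"],q["point"],ray("wrist",q["point"],z=.014))
for q in regions_of("wrist","pin")[:3]:
    P=C[q["pixels"]];print(q["score"],q["point"]);T=P[P[:,2]>.045];f(T)
    S=P[(P[:,2]<.024)&(P[:,2]>.008)&(np.linalg.norm(P[:,:2]-T[:,:2].mean(0),axis=1)>.022)];print("shank",len(S),S.mean(0),np.degrees(np.arctan2(*(S.mean(0)-T.mean(0))[[1,0]])), cv2.fitLine(S[:,:2].astype(np.float32),2,0,.01,.01).ravel())
cmd()
E
```

```text
444 [0.499  0.312  0.0548] ((498.8438415527344, 312.0137023925781), (24.829036712646484, 20.95396614074707), 69.90453338623047)
264 [0.5121 0.3485 0.0172] ((508.2852478027344, 335.11083984375), (75.42747497558594, 10.754836082458496), 76.06340789794922)
pin 0.57 [257.6, 78.3] [0.5017 0.3132 0.    ]
pin 0.55 [329.7, 8.9] [0.6139 0.3582 0.    ]
tip 0.69 [252.8, 27.3] [0.5158 0.3691 0.014 ]
0.81 [257.6, 71.2]
415 [0.499  0.3116 0.0566] ((496.48345947265625, 304.43621826171875), (40.81069564819336, 20.622604370117188), 71.2764663696289)
shank 232 [0.5128 0.3506 0.0173] 70.52657780401714 [0.3249 0.9458 0.5128 0.3506]
0.55 [331.3, 7.5]
104 [0.6112 0.3501 0.0523] ((611.1962280273438, 349.6453552246094), (7.5382609367370605, 17.409236907958984), 65.78592681884766)<stdin>:12: RuntimeWarning: Mean of empty slice.
  ret = um.true_divide(
Traceback (most recent call last):
cv2.error: OpenCV(4.12.0) /io/opencv/modules/imgproc/src/linefit.cpp:50: error: (-215:Assertion failed) count > 0 in function 'fitLine2D_wods'
```

View pics/w3.png

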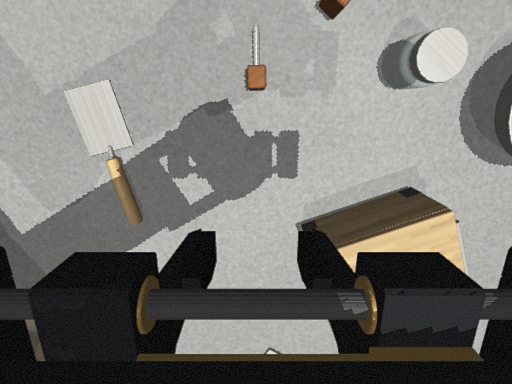

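```bash
python3 - <<'E'
from h import *
M=frame([0,0,-1],az(-19.5))
cmd(([.499,.312,.12],M),([.499,.312,.024],M))
E
```

```text
t 18.85 p [0.4628 0.2146 0.2702] F [0.1 0.2 0.2] w 0.0453 q [ 0.21  0.26  1.49 -0.    1.39  0.56]
[1.499e+01 1.043e+01 1.000e-02] [-0.5  0.2  0.2] rows 3.7
[ 2.459e+01  1.046e+01 -2.000e-02] [-0.5  0.2  0.2] rows 1.9
```

Call:
carry_out:
  commands:
    - [7.5,7,0,-0.5,0,0,4.5]
    - [12,10.4,0,-0.5,0,0,4.5]
    - [15,10.4,0,-0.5,0,0,4.5]
    - [18,10.4,0,-0.5,0,0,4.5]
    - [21.5,10.4,0,-0.5,0,0,4.5]
    - [24.5,10.4,0,-0.5,0,0,4.5]
    - [24.5,10.4,0,-0.5,0,0,4.5]

```text
time_s: 19.55
ee_pos: [0.4967, 0.3106, 0.0214]
eef_rot: [0.117, 0.698, -0.122, 0.696]
force: [-0.1, 0.7, -0.4]
width: 0.0452
```

Call:
carry_out:
  commands:
    - [0,0,0,0,0,0,0]
    - [0,0,0,0,0,0,0]
    - [0,0,0,0,0,0,0]
    - [0,0,0,0,0,0,0]
  newtons: 25

```text
time_s: 19.95
ee_pos: [0.4998, 0.3117, 0.0273]
eef_rot: [0.119, 0.695, -0.12, 0.699]
force: [-0.5, 0.4, 6.4]
width: 0.0221
```

```bash
cat > pinp.py <<'E'
from h import *
# chest yaw ~0.6 deg: pin points along chest +y -> az 90.6; jaw az 0.6
Mp=frame([0,0,-1],az(.6))
def blk(d,z): # TCP with block centre d in front (-y) of staple
    return np.array([.5307,.0145,0])-d*az(90.6)+[0,0,z]
E
python3 - <<'E'
from pinp import *
s=state();M0=R.from_quat(s["eef_rot"]).as_matrix();p=np.array(s["ee_pos"])
cmd((p+[0,0,.2],None),([.48,.10,.26],frame([0,0,-1],az(-10))),(np.array([.5307,-.11,.26]),Mp),(blk(.095,.16),Mp),(blk(.095,.126),Mp))
E
```

```text
t 19.95 p [0.4998 0.3117 0.0273] F [-0.5  0.4  6.4] w 0.0221 q [ 0.36  0.69  1.51 -0.01  0.94  0.7 ]
[-2.0e+01 -1.0e-02  1.2e-01] [0. 0. 0.] rows 4.0
[-23.23 -20.63   5.34] [-9.5  0.4  0. ] rows 4.3
[-23.15 -38.74  17.12] [-20.1   0.3   0.1] rows 4.3
[-13.16 -35.92  16.17] [-20.1   0.3   0.1] rows 2.1
[ -9.76 -35.92  16.15] [-20.1   0.3   0.1] rows 0.7
```

Call:
carry_out:
  commands:
    - [-2,0,0,0,0,0,0]
    - [-6,0,0,0,0,0,0]
    - [-11,0,0,0,0,0,0]
    - [-16,0,0,0,0,0,0]
    - [-20,-4,1,-2,0,0,0]
    - [-23,-8,2,-5,0,0,0]
    - [-23.2,-14,3.5,-7,0,0,0]
    - [-23.2,-20.6,5.3,-9.5,0,0,0]
    - [-23.2,-25,8,-14,0,0,0]
    - [-23.2,-30,11.5,-18,0,0,0]

```text
time_s: 20.95
ee_pos: [0.4962, 0.0369, 0.2592]
eef_rot: [0.007, 0.706, -0.009, 0.709]
force: [1.2, 0.1, -1.0]
width: 0.022
```

```bash
python3 - <<'E'
from pinp import *
cmd((np.array([.5307,-.105,.26]),Mp),(blk(.095,.17),Mp),(blk(.095,.135),Mp))
E
```

```text
t 20.95 p [0.4962 0.0369 0.2592] F [ 1.2  0.1 -1. ] w 0.022 q [-0.16  0.23  1.55 -0.    1.36 -0.14]
[-1.000e-02 -1.411e+01  3.760e+00] [-1.9  0.2  0.2] rows 2.9
[  8.98 -11.62   3.77] [-1.9  0.2  0.2] rows 1.9
[ 12.48 -11.61   3.75] [-1.9  0.2  0.2] rows 0.7
```

Call:
carry_out:
  commands:
    - [0,-5,1.3,-1,0,0,0]
    - [0,-10,2.6,-1.9,0,0,0]
    - [0,-14,3.8,-1.9,0.2,0.2,0]
    - [4.5,-13,3.8,-1.9,0.2,0.2,0]
    - [9,-11.6,3.8,-1.9,0.2,0.2,0]
    - [12.3,-11.6,3.8,-1.9,0.2,0.2,0]
    - [12.3,-11.6,3.8,-1.9,0.2,0.2,0]
    - [12.3,-11.6,3.8,-1.9,0.2,0.2,0]

```text
time_s: 21.75
ee_pos: [0.5328, -0.0789, 0.1372]
eef_rot: [-0.003, 0.707, 0.003, 0.707]
force: [0.7, 0.5, -0.2]
width: 0.022
```

```bash
python3 - <<'E'
from pinp import *
np.set_printoptions(precision=4,suppress=True)
cmd((blk(.095,.1275),Mp))
im,D=grab_frame("wrist");C=cloud("wrist",D);save("w4.png",im)
X,Y,Z=C[...,0],C[...,1],C[...,2]
b=lambda x0,x1,y0,y1,z0,z1: C[(D>0)&(X>x0)&(X<x1)&(Y>y0)&(Y<y1)&(Z>z0)&(Z<z1)]
P=b(.50,.56,-.064,-.012,.112,.135)
print("shank",len(P));
if len(P)>5:
    print(P.mean(0),P.min(0),P.max(0),cv2.fitLine(P[:,:2].astype(np.float32),2,0,.01,.01).ravel())
P=b(.50,.57,.0,.04,.112,.135);print("staple",len(P),P.mean(0) if len(P) else 0,P.min(0) if len(P) else 0,P.max(0) if len(P) else 0)
for l in["pin_tip","staple"]:
    for q in pinpoint("wrist",l)[:1]: print(l,q["score"],q["point"],ray("wrist",q["point"],z=.124 if l=="pin_tip" else .115))
E
```

```text
t 21.75 p [ 0.5328 -0.0789  0.1372] F [ 0.7  0.5 -0.2] w 0.022 q [-0.36  0.44  1.59 -0.    1.11 -0.37]
[ 0.97 -0.16 -0.11] [-0.2  0.   0. ] rows 0.2
shank 1230
[ 0.5323 -0.0394  0.1275] [ 0.5283 -0.064   0.1235] [ 0.5364 -0.0162  0.13  ] [ 0.0142 -0.9999  0.5323 -0.0394]
staple 851 [0.5311 0.0139 0.1303] [0.5164 0.011  0.1126] [0.5457 0.0174 0.1333]
pin_tip 0.66 [251.0, 124.4] [ 0.5301 -0.0151  0.124 ]
staple 0.68 [254.0, 71.0] [0.5315 0.0122 0.115 ]
```

View pics/w4.png

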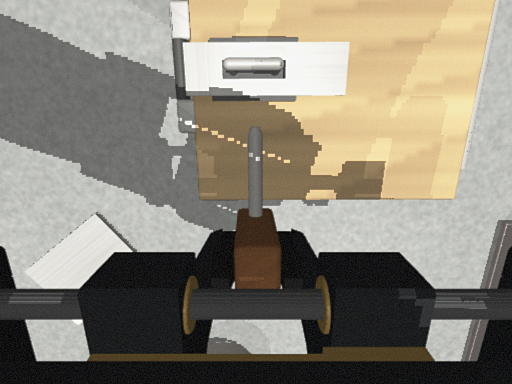

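The shank is in line with the staple: x 0.5315 against 0.5311, yaw about 0.8°. I'll lower it and push it through.

Call:
carry_out:
  commands:
    - [0.4,0,0,0,0,0,0]
    - [0.8,0,0,0,0,0,0]
    - [0.8,0.8,0,0,0,0,0]
    - [0.8,1.8,0,0,0,0,0]
    - [0.8,2.8,0,0,0,0,0]
    - [0.8,3.6,0,0,0,0,0]
    - [0.8,4.4,0,0,0,0,0]
    - [0.8,5.2,0,0,0,0,0]

```text
time_s: 22.7
ee_pos: [0.5319, -0.0259, 0.1278]
eef_rot: [-0.003, 0.707, 0.003, 0.707]
force: [-0.1, -0.0, -0.9]
width: 0.0221
```

```bash
python3 - <<'E'
from pinp import *
cmd((blk(.0275,.1275),Mp))
E
```

```text
t 22.7 p [ 0.5319 -0.0259  0.1278] F [-0.1 -0.  -0.9] w 0.0221 q [-0.27  0.44  1.62 -0.    1.08 -0.28]
[ 0.03  1.29 -0.08] [-0.1 -0.  -0. ] rows 0.3
```

Call:
carry_out:
  commands:
    - [0,0.5,0,0,0,0,0]
    - [0,0.9,0,0,0,0,0]
    - [0,1.15,0,0,0,0,0]
    - [0,1.3,0,0,0,0,0]
    - [0,1.3,0,0,0,0,0]

```text
time_s: 23.2
ee_pos: [0.5318, -0.0137, 0.1278]
eef_rot: [-0.003, 0.707, 0.003, 0.707]
force: [0.6, -0.1, -1.1]
width: 0.0219
```

Call:
carry_out:
  commands:
    - [0.05,0.08,0,0,0,0,0]
    - [0.05,0.12,0,0,0,0,0]
    - [0.05,0.15,0,0,0,0,0]

```text
time_s: 23.5
ee_pos: [0.5319, -0.0124, 0.1274]
eef_rot: [-0.003, 0.707, 0.003, 0.707]
force: [-0.2, -1.7, 0.4]
width: 0.0218
```

Call:
carry_out:
  commands:
    - [0,0,0,0,0,0,2.6]
    - [0,0,0,0,0,0,3.2]
    - [0,0,0,0,0,0,4]
    - [0,0,0,0,0,0,4]
    - [-2,0,0,0,0,0,4]
    - [-6,0,0,0,0,0,4]
    - [-11,-3,0,0,0,0,4]
    - [-14,-8,0,0,0,0,4]
    - [-14,-11,0,0,0,0,4]
    - [-14,-11,0,0,0,0,4]

```text
time_s: 24.5
ee_pos: [0.5329, -0.1264, 0.2686]
eef_rot: [-0.002, 0.706, 0.0, 0.708]
force: [0.3, 1.2, 0.0]
width: 0.0403
```

```bash
python3 - <<'E'
from pinp import *
np.set_printoptions(precision=4,suppress=True)
cmd()
im,D=grab_frame("wrist");C=cloud("wrist",D)
im2,D2=grab_frame("scene")
a=cv2.resize(im[0:200,100:400],(600,400)); b2=cv2.resize(im2[140:250,110:310],(600,330),interpolation=2)
save("w5.png",np.vstack([a,b2])[:,:][:600] if a.shape[0]+b2.shape[0]<=600 else cv2.resize(np.vstack([a,b2]),(480,584)))
X,Y,Z=C[...,0],C[...,1],C[...,2]
b=lambda x0,x1,y0,y1,z0,z1: C[(D>0)&(X>x0)&(X<x1)&(Y>y0)&(Y<y1)&(Z>z0)&(Z<z1)]
for n,P in dict(block=b(.50,.57,-.04,.01,.14,.165),shank=b(.5,.56,.02,.06,.112,.125),staple=b(.5,.56,.005,.025,.124,.138),hasp=b(.56,.59,-.02,.05,.1025,.112)).items():
    print(n,len(P)); 
    if len(P): print(P.mean(0),P.min(0),P.max(0))
C=cloud("scene",D2);X,Y,Z=C[...,0],C[...,1],C[...,2];D=D2
P=b(.45,.6,-.42,-.25,.1,.2);print("knife",len(P),P.min(0),P.max(0))
P=b(.42,.58,-.38,-.25,.08,.1);print("crock",cv2.minAreaRect((P[:,:2]*1000).astype(np.float32)))
E
```

```text
t 24.5 p [ 0.5329 -0.1264  0.2686] F [0.3 1.2 0. ] w 0.0403 q [-0.45  0.34  1.38 -0.    1.42 -0.45]
block 941
[ 0.5305 -0.0104  0.1534] [ 0.5196 -0.0231  0.143 ] [0.5412 0.0029 0.1561]
shank 180
[0.5301 0.0309 0.1162] [0.5264 0.023  0.1122] [0.5337 0.0389 0.1186]
staple 270
[0.53   0.0167 0.1292] [0.5154 0.014  0.1243] [0.545  0.02   0.1321]
hasp 590
[0.5717 0.0174 0.1034] [0.56   0.0035 0.1025] [0.583  0.0311 0.1058]
knife 88 [ 0.5125 -0.3758  0.1015] [ 0.572 -0.325  0.184]
crock ((495.3796691894531, -315.5221862792969), (87.96344757080078, 80.46495056152344), 23.036771774291992)
```

View pics/w5.png

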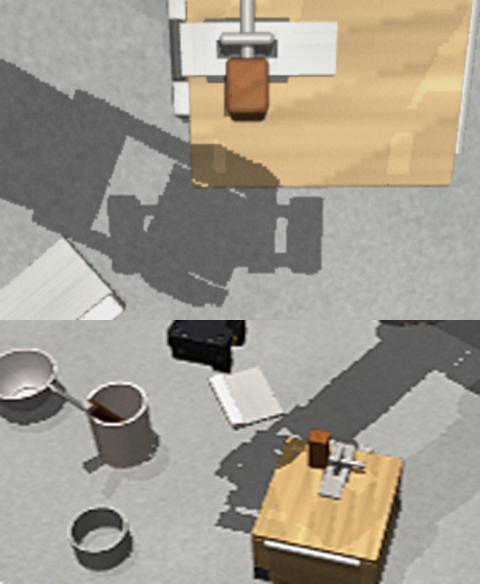

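```bash
python3 -c "
from cell import *
print(close_job())"
```

```text
the job is handed in; nothing more can be done
None
```

The chest is closed up and the job is handed in, at 24.5 s of the 67 s allowed.

- **Knife:** it stands in the crock with the blade up and leaning, its highest point at about 0.184 m. The crock has not moved by more than about 2 mm.
- **Lid:** it is shut, with its upper face measured at 0.100 m. Pressing it down pushed the wrist force to 98 N through the fingertips, higher than I meant but under the 120 N limit. After that I pressed only lightly.
- **Hasp:** it lies flat on the lid over the staple, with its top at about 0.104 m.
- **Pin:** I took the look-alike nearest the base and pushed it through the staple from the right (−y) side. The grip stands on the lid against the hasp: its face is at y = 0.003 and the hasp's edge at 0.0035. The shank shows on the far side of the loop.

In the last pictures the gripper was open and clear of everything. The bystanders that show in them looked undisturbed. I did not measure them, and some (jar, bottle, spatula) were outside those crops. None of the final checks disagreed.

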